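Fit the second candle cup and show the candle bar to the camera

TASK

Fit the loose brass candle cup into the empty pocket of the wooden candle bar while the bar stands on the table: open mouth up, flange down on the wood, and let go of it. Then lift the bar by its upright wooden handle and show it to the camera on the tripod: the foot of the handle in the centre of the picture, 25 cm from the lens, the long side square to the camera, and the top tipped about 20 degrees from level towards the lens. Finish while still holding it there, motionless and with the cup in place; do not knock the camera, and leave the pine cone, the jar and the spool where they are.

Things in the scene. Friction and masses are not known exactly. Their poses are not given: they have to be found in the camera images.
- bar: Loose pine bar, 0.28 kg, flat on the table at any yaw, 60 (x) x 190 (y) x 26 (z) mm; origin at the centre of its underside, z up, y lengthwise. In its middle an upright flat wooden handle, 12 mm thick (x), 40 wide (y), 26 to 90 mm above the underside. Near its -y end (y = -65) a brass cup is fixed for good (sleeve 30 mm across, top 48 mm above the underside); near its +y end is the empty pocket
- pocket (a point): Centre of the mouth of the empty pocket, in the bar's top face at (0, 65, 26) mm of the bar: a blind round hole 28 mm across, 20 mm deep, dark floor; axes as the bar
- handle (a point): Centre of the top end of the bar's handle, at (0, 0, 90) mm of the bar; axes as the bar
- middle (a point): Foot of the handle: centre of the bar's top face, at (0, 0, 26) mm of the bar; axes as the bar. This is the point to be shown in the centre of the picture
- cup: Loose brass candle cup, 60 g, standing mouth up; origin at the centre of its underside, z up. From below: spigot 24 mm across, 0 to 16 mm up (lowest 4 mm taper to 19), flange 38 mm across, 16 to 20 mm up, open sleeve 30 mm across, 20 to 38 mm up, by which it is held. Seated, the flange rests on the bar and the cup's origin is at (0, 65, 10) mm of the bar
- camera: Fixed grey camera, 105 mm wide, 66 high, on a black tripod (column 47 mm behind the lens front, feet within 70 mm of it). Black lens barrel 48 mm across, turned to the robot's side and 20 degrees down. Origin at the centre of the lens's front, 240 mm above the table. It looks along its own -x axis, the centre line of the picture (+x runs into the camera, 63 mm deep); y is level, across the picture
- pinecone: Bystander: brown pine cone, 66 mm across, 66 mm high, standing; origin at the centre of its underside
- jar: Bystander: closed green glass jar, 68 mm across, 85 mm high, white cap; origin at the centre of its underside
- spool: Bystander: empty wooden spool, 60 mm across, 50 mm high, standing; origin at the centre of its underside

How it is judged:
By the outcome, as a careful person would: the job done as asked, in the order asked, and still so for the second after the job is handed in, while the arm keeps its last pose, push and grip.
It also fails if it takes over 51 s, if anything falls off the work surface, if the arm or the gripper's body presses on something with over 40 N, if the wrist force passes 120 N, or if a joint passes its speed limit or range.

ROBOT

A 6-joint arm with a two-finger parallel gripper is mounted at the origin on the work surface. World frame = base frame: x ahead of the robot, y to its left, z up, the work surface at z = 0. Lengths are in mm, angles in rad, forces in N, time in s.
With the tool pointing down it reaches from about 275 to 1000 mm from the base axis. Payload 8.4 kg.
Tool frame: the origin (TCP) lies at the very end of the fingers, on their centre line; the grasp point (between the pads) lies 19 mm behind it; y points along the fingers, x is the direction in which the jaws open and shut, and the axes are right-handed (so a half turn about y gives the same grasp; the last joint's range is limited). The gripper opens to 85 mm and grips with 20 to 120 N. Pads are 22 mm wide; open, the fingers measure 114 mm over their backs; the gripper's body (76 mm by 85 mm) begins 54 mm behind the grasp point. The pads swing forward as they close: fully open they stand 13 mm farther back than shut.
Start: joints at [1.111, 0.353, 1.633, -0, 1.155, -0.002], TCP at [276.234, 560.645, 231.281] pointing down, gripper open.
Joint ranges: [-2.63, 2.63], [-0.92, 2.1], [0.06, 2.66], [-1.3, 4.44], [0, 2.69], [-3.02, 3.02]. Speed limits (rad/s): [2.22, 2.22, 2.79, 3.14, 3.14, 3.14].

INTERFACE

Orientations are given as [roll, pitch, yaw] about the fixed x, y, z axes, in that order (R = Rz(yaw) Ry(pitch) Rx(roll)).
In Python, from rig import r gives the robot as it stands.
- The arm moves only by the tool servo_tool, never from a script. Its argument "motion" is a list of rows, each a list of 7 numbers: the opening, from -1 (shut) to 1 (fully open), then the shift along the tool's x, y, z in m, then the turn, a rotation vector about the tool's x, y, z in units of 10 degrees (1.0 is 10 degrees). A call has 1 to 12 rows; each row is the pose to reach, as a shift and turn from the pose commanded when the call began, along the tool's axes at that moment; what a row does not reach only later rows make up. A row lasts 1/8 s, in which the tool goes at most 62.5 mm and 10.7 degrees, less where a joint would pass 70% of its speed; a pose out of reach is approached as far as the arm can. A call with a gripper value outside its range is refused whole. The fingers move at their own pace and stop on an object; "grip_force" is the grip in N (left out, the last holds). Time passes only in rows, so rows that repeat a pose let the fingers close. It gives the time, the measured TCP pose, the force and the opening at its end, in the units of the state.
- r.sense(): the state, without advancing time (a new reading comes with each control period).
- r.grab_frame(name): name is "scene" or "top" or "wrist"; returns the picture (400x640x3 uint8, red, green, blue); there is no depth.
- r.calibration(name): a dict with "fx", "fy", "cx", "cy" (pixels), "R" (3x3) and "t" (3): a world point X has camera coordinates R X + t; the wrist camera has in their place "mount" (4x4, takes a point from camera to tool coordinates, whose origin is the TCP and whose axes are the tool frame's). Camera axes: x right, y down, z forward; pixel columns grow to the right and rows downward; lengths in mm; the calibration is good to about 2 mm. A picture is of the moment at which its call begins: read the wrist's pose just before it. calibration takes no time and is no camera call.
- r.sign_off(): hands the job in, once; it reports no verdict.
The state is a dict: "clock": time; "qpos": joint angles; "qvel": joint speeds; "joint_efforts": joint torques, N m; "eef_pos": TCP position; "tcp_rot": TCP orientation; "contact_force": force on the tool from outside, world axes, zero at the start; "wrist_torque": the same for the moment, N m; "opening": opening from 0.0 (shut) to 1.0 (fully open).
Only numpy, scipy, OpenCV 4.12 (cv2) and the standard library are available. Lean on these libraries where they do the work, as an engineer would, in place of code of your own. Each camera call takes 0.05 s, during which the arm holds its last target. There are 200 camera calls.

## Working session

There is one attempt and no reset: what is moved stays moved. The work goes in short steps, Python scripts to look and compute and a tool call to move; the robot and the scene stay as the last step left them, time stands still between calls to the robot, and variables do not carry over. Pictures are saved under pics/ and viewed, on a budget of 10 in all, crops included, one or two more only if the job needs it, and the job is handed in when it is done.

Besides the shell and the picture viewer there is one more tool, called after "Request:" as a command line: name --pt "numbers of a row" for each row, then --argument value for the rest. servo_tool: Moves the arm, as the interface text tells. Its arguments: {"type":"object","properties":{"motion":{"type":"array","items":{"type":"array","items":{"type":"number"}}},"grip_force":{"type":"number"}},"required":["motion"]}

```bash
ls; mkdir -p pics; python3 - <<'E'
from rig import r
import cv2,numpy as np
s=r.sense();print(s)
for n in("scene","top","wrist"):
    print(n,r.calibration(n))
a=r.grab_frame("top");b=r.grab_frame("scene")
cv2.imwrite("pics/top.png",a[:,:,::-1]);cv2.imwrite("pics/scene.png",b[:,:,::-1])
E
```

```text
pics
{'clock': 0.0, 'qpos': array([ 1.11060990e+00,  3.53645468e-01,  1.63416193e+00,  2.36433217e-05,
        1.15519641e+00, -2.37936436e-03]), 'qvel': array([-0.000791  , -0.0003324 ,  0.00108814,  0.00034919, -0.00159302,
       -0.00161197]), 'joint_efforts': array([ 3.74113326e-03, -6.05223584e+01, -3.42071486e+01,  2.61128998e-04,
        9.12789517e-03,  9.52073833e-06]), 'eef_pos': array([276.00234732, 560.20867355, 230.55146274]), 'tcp_rot': array([-1.57077135e+00,  1.41110568e-03,  1.11297972e+00]), 'contact_force': array([ 1.29672468, -0.4094691 , -0.45294394]), 'wrist_torque': array([ 0.02977613,  0.04353513, -0.01925346]), 'opening': 0.9991891624494684}
scene {'fx': 387.5581194357721, 'fy': 387.5581194357721, 'cx': 322.7162074589065, 'cy': 204.5555889955445, 'R': array([[-0.53283862,  0.84614835,  0.01076878],
       [ 0.67530878,  0.43285698, -0.59715399],
       [-0.5099422 , -0.31091446, -0.80205433]]), 't': array([ 285.53636519, -280.51857725, 1433.60497166])}
top {'fx': 424.0973752528883, 'fy': 424.0973752528883, 'cx': 317.2429980187495, 'cy': 191.8178069924596, 'R': array([[-0.00310787, -0.99995007, -0.00949727],
       [-0.98780342,  0.00454835, -0.15563973],
       [ 0.15567516,  0.00889773, -0.98776823]]), 't': array([ -10.28406983,  583.89964124, 1086.60164127])}
wrist {'fx': 356.9296035987932, 'fy': 356.9296035987932, 'cx': 322.38983045570075, 'cy': 197.72965041370804, 'mount': array([[ 9.99999989e-01,  9.77582958e-05,  1.09042389e-04,
         1.11958491e-01],
       [-7.96831241e-05, -2.61509227e-01,  9.65200973e-01,
        -1.43224745e+02],
       [ 1.22871993e-04, -9.65200971e-01, -2.61509217e-01,
         6.45347469e+01],
       [ 0.00000000e+00,  0.00000000e+00,  0.00000000e+00,
         1.00000000e+00]])}
```

View pics/top.png

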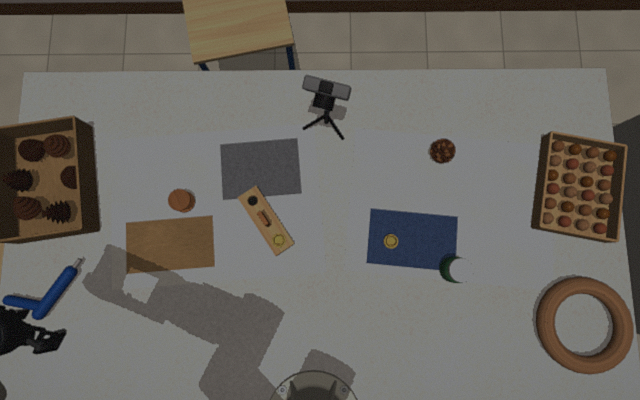

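View pics/scene.png

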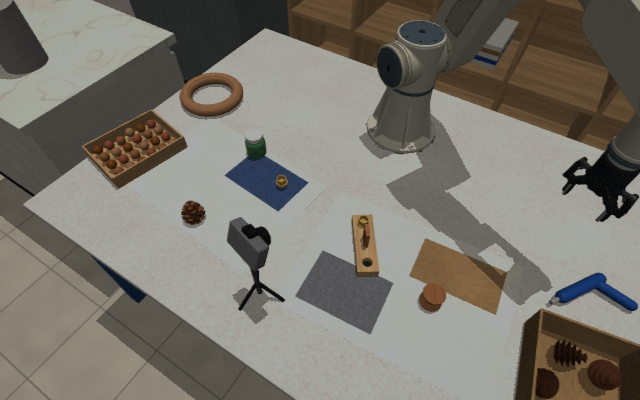

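The top view shows the bar with its pocket near (252,201) and fixed cup near (279,240), the loose cup at (391,241), the jar at (455,268), the spool at (181,200), the pine cone at (442,150) and the camera at (327,88). Next I'll view enlarged crops.

```bash
cat > h.py <<'E'
import numpy as np,cv2
from scipy.spatial.transform import Rotation as Ro
from rig import r
def cal(n):
    c=r.calibration(n);K=np.array([[c['fx'],0,c['cx']],[0,c['fy'],c['cy']],[0,0,1]])
    if 'R' in c: return K,np.array(c['R']),np.array(c['t'])
    s=r.sense();Rt=Ro.from_euler('xyz',s['tcp_rot']).as_matrix();M=np.array(c['mount'])
    Rw=Rt@M[:3,:3];tw=Rt@M[:3,3]+s['eef_pos']
    return K,Rw.T,-Rw.T@tw
def unproj(c,uv,z):
    K,R,t=c;d=R.T@np.linalg.inv(K)@np.array([uv[0],uv[1],1.]);o=-R.T@t
    return o+d*(z-o[2])/d[2]
def proj(c,X):
    K,R,t=c;p=(np.atleast_2d(X)@R.T+t)@K.T;return p[:,:2]/p[:,2:]
E
python3 - <<'E'
from h import *
c=cal('top')
for n,uv,z in [('cup',(391,241),38),('pocket',(252,201),26),('fixed',(279,240),48),('handle',(264,217),90),('jar',(455,268),85),('spool',(181,200),50),('cone',(442,150),50),('cam',(327,88),270)]:
    print(n,unproj(c,uv,z).round(1))
t=cv2.imread('pics/top.png');s=cv2.imread('pics/scene.png')
def cr(im,x,y,w,h,W,H): return cv2.resize(im[y:y+h,x:x+w],(W,H),interpolation=cv2.INTER_CUBIC)
A=np.vstack([np.hstack([cr(t,290,65,80,60,400,300),cr(t,230,180,80,60,400,300)]),
 np.hstack([cr(s,220,210,80,60,400,300),cr(s,340,205,80,60,400,300)])])
cv2.imwrite('pics/crops.png',A)
E
```

```text
cup [ 452.9 -206.5   38. ]
pocket [562.6 164.6  26. ]
fixed [456.2  88.   48. ]
handle [512.7 122.7  90. ]
jar [ 383.5 -356.3   85. ]
spool [562.8 349.9  50. ]
cone [ 695.7 -349.    50. ]
cam [781.7 -36.9 270. ]
```

View pics/crops.png

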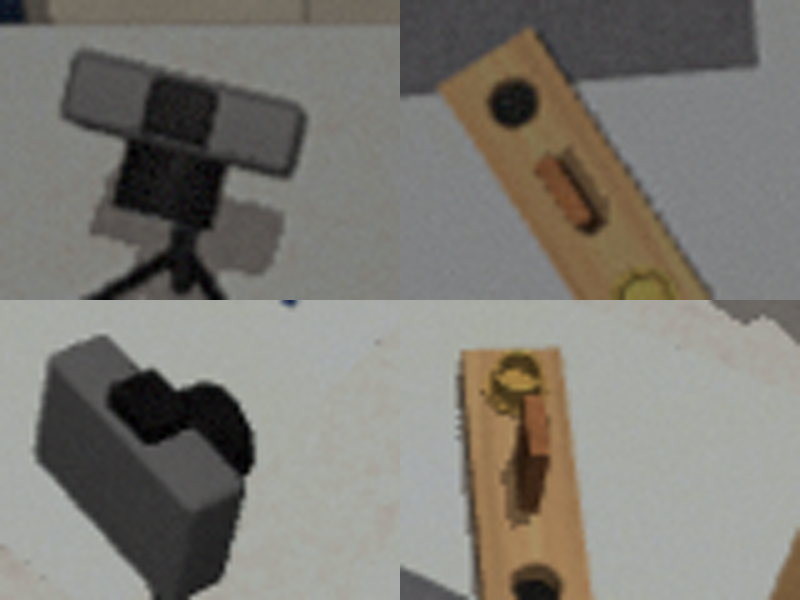

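The crops show the camera body yawed about -14°, the bar's pocket and handle clear of clutter, and the fixed cup at the bar's near end. Next I'll fit the camera pose from its body corners in both views and work out the move over the cup.

```bash
cat >> h.py <<'E'
def goal(pos,R):
    s=r.sense();Rt=Ro.from_euler('xyz',s['tcp_rot']).as_matrix()
    print('t',s['clock'],'shift m',(Rt.T@(np.array(pos)-s['eef_pos'])/1000).round(4),'turn',(np.degrees(Ro.from_matrix(Rt.T@R).as_rotvec())/10).round(3))
def down(yaw):  # tool x at yaw, tool y down
    c,s=np.cos(yaw),np.sin(yaw);x=np.array([c,s,0]);y=np.array([0,0,-1.]);return np.c_[x,y,np.cross(x,y)]
E
cat > camfit.py <<'E'
from h import *
from scipy.optimize import least_squares
ct,cs=cal('top'),cal('scene')
T=lambda x,y:(290+x/5-.4,65+y/5-.4)
S=lambda x,y:(220+x/5-.4,210+(y-300)/5-.4)
# box corners: (rear?,sy,sz)
obs=[('t',T(78,48),1,1,1),('t',T(305,106),1,-1,1),('t',T(62,112),0,1,1),('t',T(292,178),0,-1,1),
('s',S(48,355),1,-1,1) ,('s',S(190,514),1,1,1),('s',S(38,457),1,-1,-1),('s',S(245,483),0,1,1),('s',S(105,335),0,-1,1)]
def P(p):
    R=Ro.from_euler('ZY',[p[2],-np.radians(20)]).as_matrix();return R,np.array([p[0],p[1],240])
def res(p):
    R,t=P(p);o=[]
    for v,uv,re,sy,sz in obs:
        X=R@np.array([63 if re else p[3],52.5*sy,33*sz])+t
        o+=list(proj(ct if v=='t' else cs,X)[0]-uv)
    # lens barrel front: top-view crop corners y=+-24 , top silhouette
    return o
f=least_squares(res,[740,-25,-.25,25],loss='soft_l1')
print(f.x,np.degrees(f.x[2]));print(np.reshape(res(f.x),(-1,2)).round(1))
R,t=P(f.x)
print('lens front pts top crop',[(((proj(ct,R@np.array([0,y,z])+t)[0]-[290,65])*5).round(0)) for y,z in((24,0),(-24,0),(0,24))])
E
python3 camfit.py; python3 - <<'E'
from h import *
goal([453,-206,160],down(np.radians(-54)))
E
```

```text
[ 7.46198042e+02 -2.49066717e+01 -2.83843969e-01  3.33670329e+01] -16.263061471608463
[[-0.7 -1.2]
 [ 0.5 -0.3]
 [-0.9 -0.4]
 [-0.6 -1.1]
 [-0.2 -1.4]
 [ 0.3 -0.9]
 [-1.6 -0.7]
 [ 0.9 -0. ]
 [ 0.  -1.6]]
lens front pts top crop [array([108., 202.]), array([209., 229.]), array([153., 215.])]
t 0.1 shift m [-0.6091  0.0714 -0.4974] turn [ 7.0000e-03  1.1777e+01 -4.0000e-03]
```

Request:
servo_tool --pt "1 -0.609 0.071 -0.497 0 11.78 0" --pt "1 -0.609 0.071 -0.497 0 11.78 0" --pt "1 -0.609 0.071 -0.497 0 11.78 0" --pt "1 -0.609 0.071 -0.497 0 11.78 0" --pt "1 -0.609 0.071 -0.497 0 11.78 0" --pt "1 -0.609 0.071 -0.497 0 11.78 0" --pt "1 -0.609 0.071 -0.497 0 11.78 0" --pt "1 -0.609 0.071 -0.497 0 11.78 0" --pt "1 -0.609 0.071 -0.497 0 11.78 0" --pt "1 -0.609 0.071 -0.497 0 11.78 0" --pt "1 -0.609 0.071 -0.497 0 11.78 0" --pt "1 -0.609 0.071 -0.497 0 11.78 0"

```text
clock: 1.6
eef_pos: [444.1, -169.4, 163.6]
tcp_rot: [-1.571, -0.0, -0.946]
contact_force: [1.3, 0.3, -0.1]
opening: 0.995
```

```bash
python3 - <<'E'
from h import *
goal([453,-206,160],down(np.radians(-54)))
E
```

```text
t 1.6 shift m [ 0.0349  0.0036 -0.0142] turn [-0.001 -0.021  0.   ]
```

Request:
servo_tool --pt "1 0.035 0.0035 -0.014 0 0 0" --pt "1 0.035 0.0035 -0.014 0 0 0" --pt "1 0.035 0.0035 -0.014 0 0 0"

```text
clock: 1.98
eef_pos: [452.7, -203.1, 160.0]
tcp_rot: [-1.571, 0.001, -0.943]
contact_force: [-0.0, 0.4, 0.4]
opening: 0.999
```

```bash
python3 - <<'E'
from h import *
goal([453,-206,160],down(np.radians(-54)))
c=cal('wrist');a=r.grab_frame('wrist');cv2.imwrite('pics/w1.png',a[:,:,::-1])
hsv=cv2.cvtColor(a,cv2.COLOR_RGB2HSV)
m=((hsv[...,0]>18)&(hsv[...,0]<38)&(hsv[...,1]>80)).astype(np.uint8)
n,l,st,ce=cv2.connectedComponentsWithStats(m)
for i in range(1,n):
    if st[i,4]>100: print(st[i],ce[i])
print(proj(c,[453,-206,18]),proj(c,[453,-206,38]))
E
```

```text
t 1.975 shift m [ 0.0025 -0.     -0.0014] turn [ 0.003 -0.006 -0.008]
[ 308  164   46   47 1552] [330.17010309 186.47938144]
[[324.10735485 187.16079961]] [[324.19366674 193.24318167]]
```

View pics/w1.png

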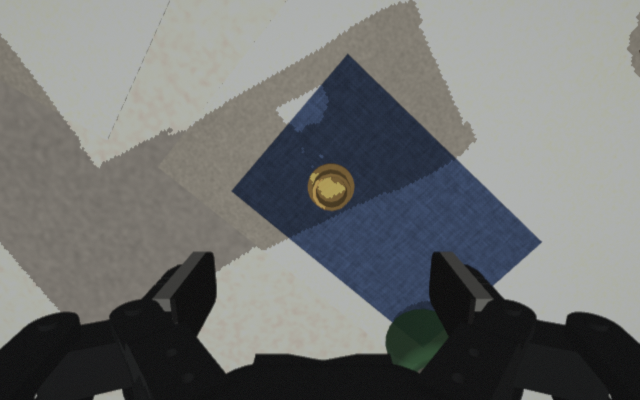

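The wrist view shows the cup at about (331,187), upright, with nothing near the fingers. The jar's edge is at (418,340), well behind.

```bash
python3 - <<'E'
from h import *
c=cal('wrist');X=unproj(c,(330.7,187.2),20);print(X)
goal([X[0],X[1],21],down(np.radians(-54)))
E
```

```text
[ 456.64906711 -209.74521447   20.        ]
t 2.025 shift m [ 0.0081  0.1391 -0.0009] turn [ 0.002 -0.001 -0.006]
```

Request:
servo_tool --pt "0.7 0.008 0.05 -0.001 0 0 0" --pt "0.7 0.008 0.1 -0.001 0 0 0" --pt "0.7 0.008 0.1 -0.001 0 0 0" --pt "0.7 0.008 0.1 -0.001 0 0 0"

```text
clock: 2.52
eef_pos: [457.9, -210.4, 61.7]
tcp_rot: [-1.57, -0.001, -0.942]
contact_force: [0.6, -0.8, 1.1]
opening: 0.853
```

```bash
python3 - <<'E'
from h import *
goal([456.6,-209.7,21],down(np.radians(-54)))
E
```

```text
t 2.525 shift m [-0.0014  0.0407 -0.0007] turn [-0.003  0.003  0.005]
```

Request:
servo_tool --pt "0.7 -0.001 0.025 -0.0005 0 0 0" --pt "0.7 -0.001 0.04 -0.0005 0 0 0" --pt "0.7 -0.001 0.04 -0.0005 0 0 0" --pt "-1 -0.001 0.04 -0.0005 0 0 0" --pt "-1 -0.001 0.04 -0.0005 0 0 0" --pt "-1 -0.001 0.04 -0.0005 0 0 0" --pt "-1 -0.001 0.04 -0.0005 0 0 0" --pt "-1 -0.001 0.04 -0.0005 0 0 0" --pt "-1 -0.001 0.04 -0.0005 0 0 0" --pt "-1 -0.001 0.04 -0.0005 0 0 0" --grip_force 40

```text
clock: 3.78
eef_pos: [456.7, -210.6, 21.1]
tcp_rot: [-1.57, -0.001, -0.943]
contact_force: [-1.5, 0.3, 7.3]
opening: 0.323
```

```bash
python3 - <<'E'
from h import *
goal([562.6,164.6,185],down(np.radians(-54)))
E
```

```text
t 3.775 shift m [-0.2413 -0.164   0.3061] turn [-0.003 -0.004  0.005]
```

Request:
servo_tool --pt "-1 0 -0.03 0 0 0 0" --pt "-1 0 -0.08 0 0 0 0" --pt "-1 0 -0.13 0 0 0 0" --pt "-1 -0.03 -0.164 0.04 0 0 0" --pt "-1 -0.06 -0.164 0.08 0 0 0" --pt "-1 -0.09 -0.164 0.12 0 0 0" --pt "-1 -0.12 -0.164 0.155 0 0 0" --pt "-1 -0.15 -0.164 0.19 0 0 0" --pt "-1 -0.18 -0.164 0.23 0 0 0" --pt "-1 -0.21 -0.164 0.27 0 0 0" --pt "-1 -0.241 -0.164 0.306 0 0 0" --pt "-1 -0.241 -0.164 0.306 0 0 0"

```text
clock: 5.28
eef_pos: [562.8, 167.3, 184.4]
tcp_rot: [-1.57, 0.0, -0.94]
contact_force: [-0.0, -1.0, -0.6]
opening: 0.325
```

Request:
servo_tool --pt "-1 0 0 0 0 0 0" --pt "-1 0 0 0 0 0 0" --pt "-1 0 0 0 0 0 0"

```text
clock: 5.65
eef_pos: [562.2, 163.5, 184.4]
tcp_rot: [-1.571, -0.0, -0.944]
contact_force: [-0.6, -0.6, -0.6]
opening: 0.325
```

```bash
python3 - <<'E'
from h import *
c=cal('wrist');a=r.grab_frame('wrist');cv2.imwrite('pics/w2.png',a[:,:,::-1])
print(r.sense()['eef_pos'],proj(c,[562.6,164.6,26]))
E
```

```text
[562.28022891 163.6312592  184.43047614] [[320.0780453  180.10411745]]
```

View pics/w2.png

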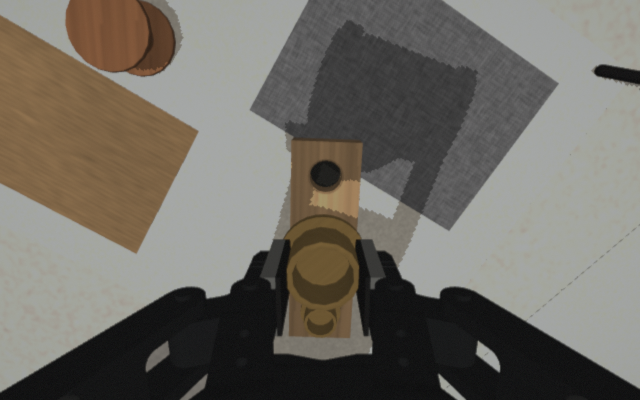

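The cup is held level in the fingers. The pocket is visible at about (326,175), the bar's end corners at (292,140) and (362,142), and the fixed cup at about (321,320).

```bash
python3 - <<'E'
from h import *
c=cal('wrist');a=cv2.imread('pics/w2.png');g=cv2.cvtColor(a,cv2.COLOR_BGR2GRAY)
roi=(g[150:205,300:352]<75).astype(np.uint8)
n,l,st,ce=cv2.connectedComponentsWithStats(roi)
for i in range(1,n):
    if st[i,4]>80:
        k=max(cv2.findContours((l==i).astype(np.uint8),0,2)[0],key=len)
        e=cv2.fitEllipse(k);print(st[i],e,unproj(c,(e[0][0]+300,e[0][1]+150),26))
for row in (150,160,190,205): print(row,g[row,284:300],g[row,352:372])
print(g[134:150,310],g[134:150,345])
A,B=unproj(c,(292,140),26),unproj(c,(362.5,141.5),26);print(A,B,np.linalg.norm(A-B),np.degrees(np.arctan2(*(B-A)[[1,0]])))
F=unproj(c,(321,319),48);P=unproj(c,(326,175),26);print(F,P,np.linalg.norm((F-P)[:2]),np.degrees(np.arctan2(*(P-F)[[1,0]]))-90)
E
```

```text
[  9  10  33  32 822] ((25.070232391357422, 25.184450149536133), (30.975719451904297, 32.41256332397461), 80.33158874511719) [568.69983226 163.80559042  26.        ]
150 [166 166 162 150 124 116 113  99  93  90  88  88  89  91  92  91] [83 83 84 85 84 87 91 96 95 91 78 65 65 62 62 64 63 63 62 62]
160 [166 166 166 167 167 165 156 103  91  88  87  88  89  91  92  91] [82 83 84 85 85 90 94 94 93 82 63 60 63 63 62 61 61 63 63 62]
190 [167 167 165 157 123 117 108  94  88  85  85  85  89  90  91  90] [131 133 134 134 135 134 135 145 164 167 167 168 166 167 167 167 166 166
 167 166]
205 [120 122 121 120 120 119 107  93  88  85  83  85  88  90  90  88] [133 135 135 135 134 133 139 162 166 167 167 167 166 166 166 167 166 166
 166 166]
[62 62 63 63 58 56 60 82 90 90 91 91 90 91 90 90] [66 63 62 62 61 60 59 61 76 86 90 90 90 91 90 91]
[576.74508438 203.95385841  26.        ] [610.43836527 155.29199926  26.        ] 59.187952429558244 -55.30142288927739
[464.18265224  92.50591225  48.        ] [569.29999591 163.25250178  26.        ] 126.70728420640401 -56.05846446489888
```

```bash
python3 - <<'E'
from h import *
goal([568.5,163.6,58],down(np.radians(-55.5)))
E
```

```text
t 5.7 shift m [0.0037 0.1264 0.005 ] turn [0.   0.14 0.  ]
```

Request:
servo_tool --pt "-1 0.004 0.03 0.005 0 0.14 0" --pt "-1 0.004 0.07 0.005 0 0.14 0" --pt "-1 0.004 0.11 0.005 0 0.14 0" --pt "-1 0.004 0.126 0.005 0 0.14 0" --pt "-1 0.004 0.126 0.005 0 0.14 0" --pt "-1 0.004 0.126 0.005 0 0.14 0"

```text
clock: 6.45
eef_pos: [569.8, 164.4, 59.8]
tcp_rot: [-1.569, -0.001, -0.968]
contact_force: [-0.8, 1.2, -1.0]
opening: 0.326
```

```bash
python3 - <<'E'
from h import *
goal([568.5,163.6,45],down(np.radians(-55.5)))
c=cal('wrist');a=r.grab_frame('wrist')
b=r.grab_frame('top');s=r.grab_frame('scene')
def cr(im,x,y,w,h,W,H): return cv2.resize(im[y:y+h,x:x+w],(W,H),interpolation=cv2.INTER_CUBIC)
A=np.hstack([cr(a,220,180,200,220,400,440),cr(s,330,205,80,88,400,440)])
cv2.imwrite('pics/w3.png',A[:,:,::-1])
p=np.array([568.7,163.8,26]);th=np.linspace(0,6.28,5)[:4]
print((proj(c,p)-[220,180])*2,(proj(cal('scene'),p)-[330,205])*5)
E
```

```text
t 6.45 shift m [-0.0001  0.0148 -0.0016] turn [-0.012  0.006  0.004]
[[199.17370347 109.63531321]] [[183.04767149 285.07028948]]
```

View pics/w3.png

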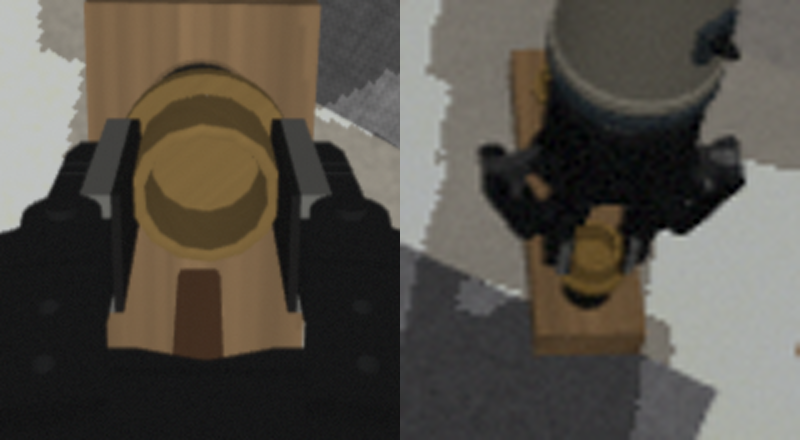

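The cup sits centred above the pocket, whose far rim just shows beyond the flange at crop (205,65). I'll lower it.

Request:
servo_tool --pt "-1 0 0.006 -0.0015 0 0 0" --pt "-1 0 0.012 -0.0015 0 0 0" --pt "-1 0 0.018 -0.0015 0 0 0" --pt "-1 0 0.02 -0.0015 0 0 0" --pt "-1 0 0.02 -0.0015 0 0 0"

```text
clock: 7.22
eef_pos: [567.3, 163.3, 38.0]
tcp_rot: [-1.571, 0.0, -0.967]
contact_force: [-0.6, -0.6, -0.5]
opening: 0.329
```

Request:
servo_tool --pt "-1 0 0.003 0 0 0 0" --pt "-1 0 0.005 0 0 0 0" --pt "-1 0 0.0065 0 0 0 0" --pt "-1 0 0.0075 0 0 0 0" --pt "-1 0 0.0075 0 0 0 0"

```text
clock: 7.85
eef_pos: [567.5, 163.4, 31.3]
tcp_rot: [-1.571, 0.0, -0.967]
contact_force: [-1.3, -0.5, 4.0]
opening: 0.323
```

Request:
servo_tool --pt "-0.1 0 0 0 0 0 0" --pt "0.1 0 0 0 0 0 0" --pt "0.3 0 0 0 0 0 0" --pt "0.3 0 0 0 0 0 0" --pt "0.3 0 -0.02 0 0 0 0" --pt "0.3 0 -0.06 0 0 0 0" --pt "0.5 0 -0.12 0 0 0 0" --pt "0.5 0 -0.16 -0.03 0 0 0" --pt "0.5 0 -0.16 -0.065 0 0 0" --pt "0.5 0 -0.16 -0.065 0 0 0" --pt "0.5 0 -0.16 -0.065 0 0 0"

```text
clock: 9.22
eef_pos: [514.7, 126.7, 191.8]
tcp_rot: [-1.569, -0.001, -0.968]
contact_force: [0.1, 0.4, -0.0]
opening: 0.748
```

```bash
python3 - <<'E'
from h import *
s=r.sense();print(s['clock'],s['eef_pos'],s['tcp_rot'])
c=cal('wrist');a=r.grab_frame('wrist');cv2.imwrite('pics/w4.png',a[:,:,::-1])
u=np.radians(-55.5);by=np.array([-np.sin(u),np.cos(u),0]);p=np.array([568.7,163.8,26])
print('handle',proj(c,p-65*by+[0,0,64]),'cup top',proj(c,p+[0,0,22]))
E
```

```text
9.225 [514.699291   126.70520007 191.79755289] [-1.56907093e+00 -5.59117783e-04 -9.67680319e-01]
handle [[320.51384288 198.04254705]] cup top [[320.73658929 103.27686609]]
```

View pics/w4.png

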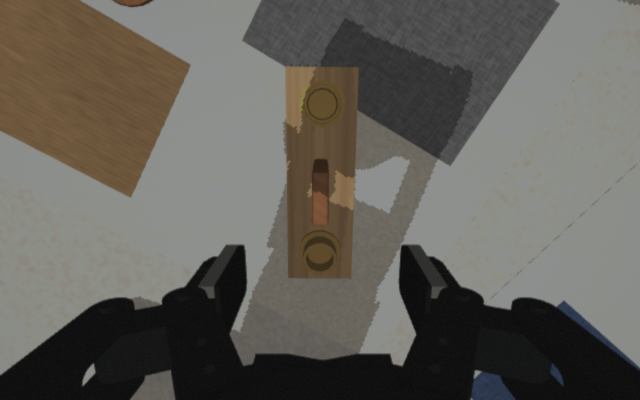

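The cup sits in the pocket at (322,104), looking like the fixed one at (319,250), and the bar is undisturbed. Handle top spans roughly (313-329, 182-223); I'll compare that with the model.

```bash
python3 - <<'E'
from h import *
c=cal('wrist')
u=np.radians(-55.5);bx=np.array([np.cos(u),np.sin(u),0]);by=np.array([-np.sin(u),np.cos(u),0]);o=np.array([568.7,163.8,0])-65*by
W=lambda x,y,z:o+x*bx+y*by+[0,0,z]
for q in [(6,20,90),(-6,20,90),(6,-20,90),(-6,-20,90),(6,20,26),(-6,20,26),(30,95,26),(-30,95,26),(30,-95,26),(-30,-95,26)]: print(q,proj(c,W(*q)).round(1))
a=cv2.imread('pics/w4.png')
for row in (175,195,212,220): print(row,a[row,306:336,2])
print(a[150:232,320,2]);print(a[268:286,300,2],a[268:286,340,2], a[60:74,310,2],a[60:74,340,2])
goal(W(0,0,48),down(u))
E
```

```text
(6, 20, 90) [[329.2 170.6]]
(-6, 20, 90) [[312.  170.6]]
(6, -20, 90) [[328.9 225. ]]
(-6, -20, 90) [[312.3 225. ]]
(6, 20, 26) [[327.8 156.9]]
(-6, 20, 26) [[314.  156.8]]
(30, 95, 26) [[357.8  65.2]]
(-30, 95, 26) [[284.1  65.1]]
(30, -95, 26) [[352.4 277. ]]
(-30, -95, 26) [[289.4 277. ]]
175 [ 90  92  93  92  90  82  62  72  77  81  79  79  79  77  78  78  79  77
  78  78  77  72  68  84  95  97  97  98 104 127]
195 [ 90 101 128 133 118 126  97 108 121 124 124 124 123 122 121 121 121 118
 108  85  79  70  72  94  98 109 136 140 139 140]
212 [ 88  91  92  92  94  94  95 111 121 122 122 121 122 121 121 122 123 123
 125 124 113 100  81  92  96  96  97  95  94  95]
220 [ 88  90  91  93  91  83  92 107 120 121 122 121 122 122 123 123 123 123
 122 121 107  97  86  93  95  96  97  95  94  94]
[102 101 101 101 101 101 101  98  83  59  48  48  48  49  48  49  50  49
  50  49  50  51  60  71  75  78  79  79  80  81  82  78  76  74  72  73
  74  74  74  76  77  81 107 119 120 121 123 123 123 123 124 122 123 122
 124 125 127 127 127 126 125 123 121 121 120 120 121 123 123 123 123 122
 121 118 112  99  98  97  96  90  71  75]
[ 90  91  90  90  90  90  90  90  90  91 101 106 108 106 107 109 109 106] [ 92  92  92  92  92  94  93  93  93  95  97 102 104 104 104 105 104 102] [ 80  79  80  83  81  83 102 130 138 138 138 138 139 139] [53 56 57 55 56 56 60 84 93 93 94 93 92 93]
t 9.275 shift m [0.     0.1434 0.0002] turn [-0.007  0.007  0.002]
```

Model corners match the picture to about 1 px. I'll descend and grip the handle.

Request:
servo_tool --pt "0.4 0 0.04 0 0 0 0" --pt "0.2 0 0.08 0 0 0 0" --pt "0.1 0 0.12 0 0 0 0" --pt "0.1 0 0.143 0 0 0 0" --pt "0.1 0 0.143 0 0 0 0" --pt "-1 0 0.143 0 0 0 0" --pt "-1 0 0.143 0 0 0 0" --pt "-1 0 0.143 0 0 0 0" --pt "-1 0 0.143 0 0 0 0" --pt "-1 0 0.143 0 0 0 0" --pt "-1 0 0.143 0 0 0 0" --pt "-1 0 0.143 0 0 0 0" --grip_force 80

```text
clock: 10.78
eef_pos: [514.4, 126.6, 48.5]
tcp_rot: [-1.57, -0.0, -0.967]
contact_force: [-2.3, 1.0, 6.1]
opening: 0.132
```

Request:
servo_tool --pt "-1 0 0 0 0 0 0" --pt "-1 0 -0.005 0 0 0 0" --pt "-1 0 -0.015 0 0 0 0" --pt "-1 0 -0.03 0 0 0 0" --pt "-1 0 -0.045 0 0 0 0" --pt "-1 0 -0.06 0 0 0 0" --pt "-1 0 -0.06 0 0 0 0"

```text
clock: 11.65
eef_pos: [515.0, 126.7, 109.5]
tcp_rot: [-1.568, -0.001, -0.967]
contact_force: [0.4, -0.4, -4.5]
opening: 0.125
```

```bash
cat > tgt.py <<'E'
from h import *
def target(L,yaw,off=48-26):
    cR=Ro.from_euler('ZY',[yaw,-np.radians(20)]).as_matrix()
    M=np.array([L[0],L[1],240])-250*cR[:,0]
    B=Ro.from_euler('ZY',[yaw,np.radians(20)]).as_matrix()
    T=np.c_[B[:,0],-B[:,2],B[:,1]]
    return M,B,M+off*B[:,2],T
E
python3 - <<'E'
from tgt import *
s=r.sense();print(s['eef_pos'],s['opening'],s['contact_force'])
M,B,p,T=target((746,-25),-.2838);print(M,p)
goal(p,T)
E
```

```text
[515.04063685 126.69497799 109.4755856 ] 0.12519083922657984 [ 0.37152374 -0.43797332 -4.52554083]
[520.4741585   40.77981198 154.49496417] [527.69761152  38.67292535 175.16820183]
t 11.65 shift m [ 0.0797 -0.0657 -0.0393] turn [-0.697 -3.874  1.933]
```

Request:
servo_tool --pt "-1 0.003 -0.015 -0.002 -0.03 -0.15 0.08" --pt "-1 0.008 -0.03 -0.004 -0.07 -0.4 0.2" --pt "-1 0.015 -0.045 -0.008 -0.14 -0.8 0.4" --pt "-1 0.024 -0.055 -0.012 -0.21 -1.2 0.6" --pt "-1 0.033 -0.062 -0.016 -0.29 -1.6 0.8" --pt "-1 0.042 -0.066 -0.02 -0.36 -2.0 1.0" --pt "-1 0.05 -0.066 -0.025 -0.44 -2.4 1.2" --pt "-1 0.058 -0.066 -0.029 -0.51 -2.8 1.4" --pt "-1 0.066 -0.066 -0.033 -0.58 -3.2 1.6" --pt "-1 0.074 -0.066 -0.037 -0.65 -3.6 1.8" --pt "-1 0.08 -0.066 -0.039 -0.7 -3.87 1.93" --pt "-1 0.08 -0.066 -0.039 -0.7 -3.87 1.93"

```text
clock: 13.15
eef_pos: [527.5, 38.1, 173.0]
tcp_rot: [-1.574, 0.352, -0.286]
contact_force: [0.2, -0.5, -3.6]
opening: 0.132
```

Request:
servo_tool --pt "-1 0 0 0 0 0 0" --pt "-1 0 0 0 0 0 0" --pt "-1 0 0 0 0 0 0" --pt "-1 0 0 0 0 0 0"

```text
clock: 13.65
eef_pos: [527.2, 38.6, 173.9]
tcp_rot: [-1.573, 0.351, -0.285]
contact_force: [0.2, -0.2, -4.3]
opening: 0.128
```

```bash
python3 - <<'E'
from tgt import *
M,B,p,T=target((746,-25),-.2838)
goal(p,T);s=r.sense();print(s['eef_pos'],s['tcp_rot'],s['contact_force'],s['opening'])
a=r.grab_frame('scene');b=r.grab_frame('top');w=r.grab_frame('wrist')
cv2.imwrite('pics/s5.png',a[:,:,::-1]);cv2.imwrite('pics/t5.png',b[:,:,::-1]);cv2.imwrite('pics/w5.png',w[:,:,::-1])
def cr(im,x,y,w,h,W,H): return cv2.resize(im[y:y+h,x:x+w],(W,H),interpolation=cv2.INTER_CUBIC)
A=np.vstack([np.hstack([cr(b,250,65,120,90,400,300),cr(b,240,140,120,90,400,300)]),np.hstack([cr(a,210,180,200,150,400,300),cr(w,0,0,640,400,400,300)])])
cv2.imwrite('pics/c5.png',A[:,:,::-1])
E
```

```text
t 13.65 shift m [-0.     -0.0013  0.0002] turn [ 0.011 -0.008 -0.012]
[527.2007998   38.56462245 173.94364673] [-1.57318267  0.35116362 -0.28520309] [ 0.17618472 -0.18399736 -4.30746815] 0.1277434354710632
```

View pics/c5.png

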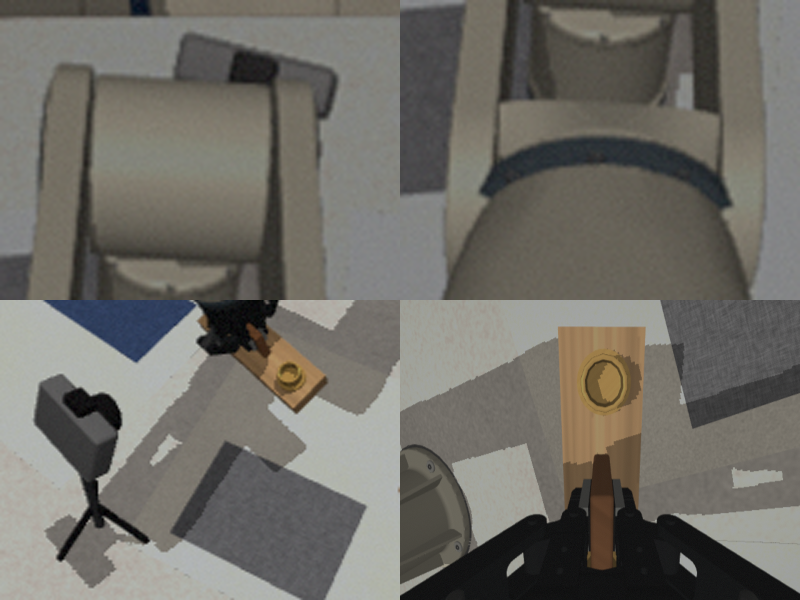

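The cup is still seated; the bar is held with its top toward the camera. Next check: does the model of the held bar (no slip in the grip) fit the wrist and scene pictures?

```bash
python3 - <<'E'
from tgt import *
s=r.sense();Rt=Ro.from_euler('xyz',s['tcp_rot']).as_matrix()
B=np.c_[Rt[:,0],Rt[:,2],-Rt[:,1]];M=s['eef_pos']-22*B[:,2]
w,sc=cal('wrist'),cal('scene')
W=lambda x,y,z:M+B@np.array([x,y,z-26.])
for q in [(30,95,26),(-30,95,26),(30,95,0),(-30,95,0),(6,20,26),(0,65,48)]: print(q,'wrist',proj(w,W(*q)).round(1),'scene',proj(sc,W(*q)).round(1))
a=cv2.imread('pics/w5.png');z=cv2.imread('pics/s5.png')
A=np.hstack([a[20:170,240:410],]);A=cv2.resize(A,(400,353),interpolation=2)
Z=cv2.resize(z[180:250,300:380],(400,350),interpolation=2);Z=cv2.copyMakeBorder(Z,0,3,0,0,0)
cv2.imwrite('pics/c6.png',np.hstack([A,Z]))
print('middle err: lens dist',np.linalg.norm(M-[746,-25,240]),M,'tilt',np.degrees(np.arccos(B[2,2])),'y tilt',np.degrees(B[2,1]))
E
```

```text
(30, 95, 26) wrist [[389.8  30.5]] scene [[356.5 234.1]]
(-30, 95, 26) wrist [[249.2  30.4]] scene [[372.8 217.5]]
(30, 95, 0) wrist [[380.3  40.4]] scene [[358.2 237.2]]
(-30, 95, 0) wrist [[259.6  40.4]] scene [[374.1 221. ]]
(6, 20, 26) wrist [[332.3 199.8]] scene [[342.9 209.5]]
(0, 65, 48) wrist [[319.2 103.5]] scene [[355.  215.5]]
middle err: lens dist 250.83419534793615 [519.96741897  40.52468641 153.20379421] tilt 20.130961998421594 y tilt -0.13087791355081252
```

View pics/c6.png

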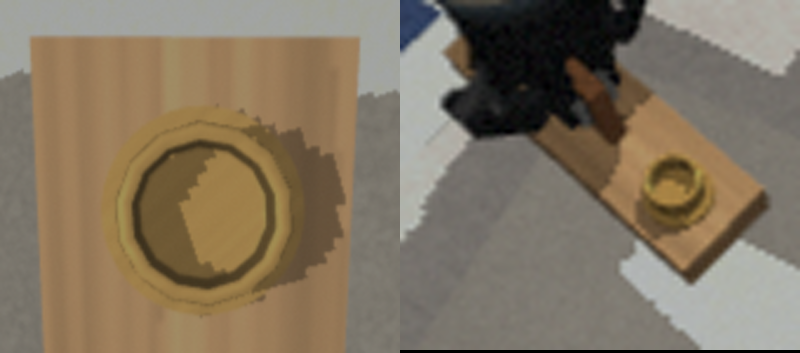

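The bar's end corners agree with the model: scene within 1 px, wrist about 5 px (~2 mm, no rotation in the grip). Last, I'll check how well the camera yaw and lens position are determined.

```bash
cat >> camfit.py <<'E'
o0=list(obs)
for nm,sub in (('top',[o for o in o0 if o[0]=='t']),('scene',[o for o in o0 if o[0]=='s'])):
    obs[:]=sub;g=least_squares(lambda p:np.r_[res(p),(p[3]-33)/3],f.x);print(nm,g.x[:2],np.degrees(g.x[2]),g.x[3])
# edge slope test on top picture: rear top edge of the body vs. wall-side background
obs[:]=o0
b=cv2.imread('pics/top.png');gq=cv2.GaussianBlur(cv2.cvtColor(b,cv2.COLOR_BGR2GRAY).astype(float),(0,0),.7)
xs=np.arange(308,348);ys=[]
for x in xs:
    yp=np.interp(x,[305.2,350.6],[74.2,85.8]);col=gq[int(yp)-4:int(yp)+5,x];d=np.diff(col);i=d.argmin()
    ys.append(int(yp)-4+i+.5)
k=np.polyfit(xs,ys,1);print('edge slope deg obs',np.degrees(np.arctan(k[0])),'rms',np.std(ys-np.polyval(k,xs)))
R,t=P(f.x);e=proj(ct,[R@np.array([63,y,33])+t for y in(45,-45)]);print('pred',np.degrees(np.arctan2(*(e[1]-e[0])[::-1])))
E
python3 camfit.py
```

```text
[ 7.46198042e+02 -2.49066717e+01 -2.83843969e-01  3.33670329e+01] -16.263061471608463
[[-0.7 -1.2]
 [ 0.5 -0.3]
 [-0.9 -0.4]
 [-0.6 -1.1]
 [-0.2 -1.4]
 [ 0.3 -0.9]
 [-1.6 -0.7]
 [ 0.9 -0. ]
 [ 0.  -1.6]]
lens front pts top crop [array([108., 202.]), array([209., 229.]), array([153., 215.])]
top [744.4444317  -25.84487071] -16.161746656798265 33.38968090011245
scene [747.58311206 -23.02214346] -16.49053265588616 34.41399607985535
edge slope deg obs 14.445257640183542 rms 0.4852128601962362
pred 15.035217228322942
```

Request:
servo_tool --pt "-1 0 -0.001 0 0 0 0" --pt "-1 0 -0.001 0 0 0 0" --pt "-1 0 -0.001 0 0 0 0" --pt "-1 0 -0.001 0 0 0 0" --pt "-1 0 -0.001 0 0 0 0" --pt "-1 0 -0.001 0 0 0 0" --pt "-1 0 -0.001 0 0 0 0" --pt "-1 0 -0.001 0 0 0 0"

```text
clock: 14.8
eef_pos: [527.6, 38.3, 174.7]
tcp_rot: [-1.573, 0.351, -0.285]
contact_force: [0.3, 1.2, -3.6]
opening: 0.129
```

```bash
python3 - <<'E'
from tgt import *
M,B,p,T=target((746,-25),-.2838);goal(p,T)
s=r.sense();print(abs(s['qvel']).max(),s['opening'],s['contact_force'])
w=r.grab_frame('wrist');a=cv2.imread('pics/w5.png')[:,:,::-1]
print('change at cup',cv2.absdiff(w,np.ascontiguousarray(a))[20:170,240:410].mean())
r.sign_off()
E
```

```text
t 14.8 shift m [-0.0001 -0.0004  0.0003] turn [ 0.011 -0.008 -0.014]
0.001619810703626698 0.12878656124287563 [ 0.28018314  1.1893822  -3.58872915]
change at cup 0.9527320261437908
the job is handed in; nothing more can be done
```

I seated the loose cup in the pocket while the bar stood on the table and let go of it. I then lifted the bar by its handle and am holding it in front of the tripod camera. The job was handed in at about 14.9 s, with the arm at rest.

- **Pose:** The tool is within about 0.5 mm and 0.2° of the target: handle foot 250 mm from the lens, long side square, top tipped 20.1° towards the lens.
- **Cup:** It slid in with almost no side force and about 4 N at the end. It was still seated in the pictures at the show pose, and the last wrist picture, compared by numbers only, showed almost no change.
- **Camera position:** Fits from the top view alone and the scene view alone agree to about 3–4 mm and 0.3° of yaw. One edge of the camera body differed from the fit by 0.6°.
- **Small disagreement:** In the wrist picture the bar's end sat about 5–6 px (2–3 mm) from where the model put it. The scene view agreed within about 1 px. I put this down to the calibration or a slight shift in the grip, and did not correct it.
- **Not checked:** I did not look again at the pine cone, jar and spool at the end; my path stayed away from them and the forces stayed low. The only picture with the camera in it after the lift looked undisturbed.

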